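# Run a bench supply up from zero with the variable transformer's handwheel

## Task

Power up the bench supply the safe way: with the gripper shut and used as one finger against a spoke, push the variable transformer's handwheel anticlockwise all the way back to its zero stop, press the green start button on the grey supply box with a fingertip, then push the wheel clockwise until its pointer stands at the red index tab, without running past the tab. Only push and press, gently: nothing is gripped or lifted, the transformer and the index tab stay where they are, the green button is not pressed until the wheel is at zero, and the red stop button and the other things on the bench are left alone.

Things in the scene. Friction and masses are not known exactly. Their poses are not given: they have to be found in the camera images.
- transformer: Variable transformer, loose, about 10 kg: grey drum under a bare aluminium dial plate of 224 mm diameter, top of plate 196 mm above the bench. Terminal panel on its -x side (to 144 mm from the axis); carrying handles on its y sides. Origin: on the wheel's axis, at the bench; z up. Zero on the scale (green tick) lies 150 degrees anticlockwise of its +x; the scale runs clockwise from there.
- handwheel (a joint): Angle of the black handwheel about its upright axis, rad: 0 at the zero stop, growing clockwise seen from above, to 5.236 at the far stop. Needs about 0.15 N m (some 4 N on a spoke); stays where it is left. Level, above the dial plate; the spokes are 213 to 227 mm above the bench, so a fingertip between them can go down to just above the plate.
- wheel_hub (a point): Centre of the hub's top, on the wheel's axis, 238 mm above the bench. Hub 36 mm in diameter; three spokes 120 degrees apart, 12 mm wide, 14 mm thick; round rim of 14 mm section, inner radius 66 mm, outer 80 mm. So three open pockets, 48 mm wide from hub to rim, lie between the spokes.
- pointer_tip (a point): Tip of the yellow pointer, 93 mm from the wheel's axis, 201 mm above the bench. It continues one spoke (marked with a yellow line) out beyond the rim: the direction from hub to tip is the direction of that spoke.
- index_tab: Red tab, 16 mm wide, clipped on the dial plate's edge (96 to 121 mm from the axis, 5 mm above the plate), stiff to slide. Its origin is on the wheel's axis at the bench; its x axis points from the axis through the middle of the tab, z up. It always starts clockwise of the pointer on the scale.
- index_mark (a point): The point where the pointer's tip stands when it is exactly at the middle of the red tab: 93 mm from the wheel's axis, 201 mm above the bench.
- supply_box: Grey switched supply box, fixed, 120 (x) x 190 (y) x 84 mm high, two blue-capped sockets on its +x face (reaching 92 mm from its centre). On its top the green start button is on the +y side and the red stop button on the -y side, 94 mm apart. Origin: centre of the underside.
- start_button (a joint): Travel of the green start button, m: 0 up, 0.006 fully down (5 N; 1.5 N to begin). It springs back.
- start_button_top (a point): Centre of the top of the green start button when up: 28 mm in diameter, 102 mm above the bench, 6 mm above a steel collar of 44 mm diameter; pressed straight down.
- stop_button (a joint): Travel of the red stop button, m: 0 up, 0.006 fully down.
- stop_button_top (a point): Centre of the top of the red stop button, same size as the green one.
- screwdriver: Bystander: red-handled screwdriver lying before the supply box, 200 mm long along its x, handle 26 mm thick; origin under its middle.
- marker_pen: Bystander: white and blue marker pen, 15 mm thick, 145 mm long along its x, lying in front of the transformer; origin under its middle.
- solder_spool: Bystander: grey solder spool, 58 mm across, 48 mm high, standing near the supply box; origin at the centre of its underside.
- circuit_board: Bystander: loose green circuit board, 100 x 150 x 28 mm with parts; origin at the centre of its underside.
- multimeter: Bystander: yellow hand-held multimeter lying on its back, 170 (x) x 82 x 42 mm; origin at the centre of its underside.
- mug: Bystander: blue mug, 80 mm across, 92 mm high; origin at the centre of its underside.
- side_cutters: Bystander: red-handled side cutters lying flat, 135 x 56 x 14 mm; origin at the bench under the pivot, handles reaching 100 mm to -x.

How it is judged:
On the way, in this order (a step that is already met when the one before it is completed fails the run):
1. the handwheel is wound back to its zero stop (within 0.07 rad) (value of joint handwheel below 0.07 rad), for 0.2 s.
2. the green start button is pressed with the wheel at zero (value of joint start_button above 0.0035 m and value of joint handwheel below 0.14 rad), for 0.04 s.
3. the pointer stands at the red index tab (horizontal distance between pointer_tip and index_mark below 0.008 m and velocity of joint handwheel below 0.1 rad/s), for 0.3 s.
At the end, for the whole second after the job is handed in: The wheel is at rest with its pointer tip within 8 mm of the middle of the red tab, both buttons are up, and the transformer stands upright within 15 mm of where it was (horizontal distance between pointer_tip and index_mark below 0.008 m and velocity of joint handwheel between -0.05 and 0.05 rad/s and value of joint each of start_button, stop_button below 0.002 m and distance of transformer from where it was at the start of the episode below 0.015 m and angle between transformer's own z axis and vertical below 0.05 rad); the robot touches nothing.
It fails at once if the green button is pressed while the wheel is away from zero (by more than 0.14 rad), or the red button is pressed (value of joint stop_button above 0.002 m or (value of joint start_button above 0.002 m and value of joint handwheel above 0.14 rad)).
It fails at once if the pointer runs past the red tab by more than 14 mm (y of pointer_tip in the frame of index_tab below -0.014 m and x of pointer_tip in the frame of index_tab above 0.03 m).
It fails at once if the handwheel or transformer is gripped or pushed hard (over 30 N) (contact force between the fingers and transformer above 30 N).
It fails at once if the transformer is dragged, tipped or lifted, or the red tab is shifted (15 mm) (distance of any of transformer, index_mark from where it was at the start of the episode above 0.015 m or angle between transformer's own z axis and vertical above 0.08 rad).
It fails at once if a bystander is lifted or shifted by more than 20 mm (distance of any of screwdriver, marker_pen, solder_spool, circuit_board, multimeter, mug, side_cutters from where it was at the start of the episode above 0.02 m).
It also fails if it takes over 67 s, if anything falls off the work surface, if the arm or the gripper's body presses on something with over 40 N, if the wrist force passes 120 N, or if a joint passes its speed limit or range.

## Robot

A 6-joint arm with a two-finger parallel gripper is mounted at the origin on the work surface. World frame = base frame: x ahead of the robot, y to its left, z up, the work surface at z = 0. Lengths are in m, angles in rad, forces in N, time in s.
With the tool pointing down it reaches from about 0.225 to 0.725 m from the base axis. Payload 3.1 kg.
Tool frame: the origin (TCP) lies at the very end of the fingers, on their centre line; the grasp point (between the pads) lies 19 mm behind it; z points along the fingers, y is the line along which they close (so a half turn about z gives the same grasp; the last joint's range is limited). The gripper opens to 85 mm and grips with 20 to 120 N. Pads are 22 mm wide; open, the fingers measure 114 mm over their backs; the gripper's body (76 mm by 85 mm) begins 54 mm behind the grasp point. The pads swing forward as they close: fully open they stand 13 mm farther back than shut.
Start: joints at [-1.261, 0.048, 0.099, 1.622, 0, 1.443], TCP at [0.223, -0.475, 0.231] pointing down, gripper open.
Joint ranges: [-2.91, 2.91], [-0.99, 1.94], [-1.21, 1.42], [-2.12, 2.29], [-1.49, 1.47], [-3.14, 3.14]. Speed limits (rad/s): [2.79, 2.79, 3.14, 3.14, 3.14, 3.14].

## Interface

Orientations are given as a rotation vector (axis times angle).
In Python, from bench import manip gives the robot as it stands. The module is installed in compiled form; this text tells all that it offers.
- The arm moves only by the shell command python3 -m pendant 'ROWS' [FORCE]. ROWS is JSON, a list of rows, each a list of 3 entries, a list of its own where there are three numbers: the opening in per cent of the stroke, from 0 (shut) to 100 (fully open), then the shift along the world's x, y, z in cm, then the turn about the world's z in rad. A call has 1 to 8 rows; each row is the pose to reach, as a shift and turn from the pose commanded when the call began; what a row does not reach only later rows make up. A row lasts 1/10 s, in which the tool goes at most 50 mm and 8.59 degrees, less where a joint would pass 70% of its speed; a pose out of reach is approached as far as the arm can. A call with a gripper value outside its range is refused whole. The fingers move at their own pace and stop on an object; FORCE is the grip in N (left out, the last holds). Time passes only in rows, so rows that repeat a pose let the fingers close. It gives the time, the measured TCP pose, the force, the opening and the grip force at its end, in the units of the state.
- manip.observe(): the state, without advancing time (a new reading comes with each control period).
- manip.camera(name): name is "scene" or "side" or "wrist"; returns a dict with "img" (480x640x3 uint8, red, green, blue), "K" (3x3 intrinsics, pixels), "extrinsics" (4x4, takes a point from world to camera coordinates); the wrist camera has in their place "tool_from_camera" (4x4, takes a point from camera to tool coordinates, whose origin is the TCP and whose axes are the flange's). Camera axes: x right, y down, z forward; pixel columns grow to the right and rows downward; lengths in m; the calibration is good to about 2 mm. The wrist camera is an equidistant fisheye: a pixel r from the principal point sees the ray r / f radians off the axis. A picture is of the moment at which its call begins: read the wrist's pose just before it. There is no depth.
- manip.hand_in(): hands the job in; it is judged then, once.
The state is a dict: "time_s": time; "q": joint angles; "dq": joint speeds; "joint_efforts": joint torques, N m; "eef_pos": TCP position; "tcp_rot": TCP orientation; "force": force on the tool from outside, world axes, zero at the start; "ft_torque": the same for the moment, N m; "finger_gap": finger opening in m; "grip_force": force on a finger pad.
Only numpy, scipy, OpenCV 4.12 (cv2) and the standard library are available. Lean on these libraries where they do the work, as an engineer would, in place of code of your own. Each camera call takes 0.05 s, during which the arm holds its last target. There are 200 camera calls.

## Working session

There is one attempt and no reset: what is moved stays moved. The work goes in short steps, Python scripts to look and compute and a shell command to move; the robot and the scene stay as the last step left them, time stands still between calls to the robot, and variables do not carry over. Pictures are saved under pics/ and viewed, at most 10 in all, crops included, and the job is handed in when it is done.

```bash
mkdir -p pics
cat > h.py <<'E'
import numpy as np, cv2
from bench import manip
from scipy.spatial.transform import Rotation as R
def ray(c,u,v):
    E=c["extrinsics"];K=c["K"];d=np.linalg.inv(K)@[u,v,1];Rm=E[:3,:3]
    return -Rm.T@E[:3,3], Rm.T@d
def onplane(c,u,v,z):
    o,d=ray(c,u,v);return o+d*(z-o[2])/d[2]
def proj(c,p):
    E=c["extrinsics"];q=c["K"]@(E[:3,:3]@np.array(p)+E[:3,3]);return q[:2]/q[2]
def cross(c1,uv1,c2,uv2):
    o1,d1=ray(c1,*uv1);o2,d2=ray(c2,*uv2)
    s=np.linalg.lstsq(np.c_[d1,-d2],o2-o1,rcond=None)[0]
    a,b=o1+d1*s[0],o2+d2*s[1];return (a+b)/2,np.linalg.norm(a-b)
def save(n,im): cv2.imwrite(f"pics/{n}.png",im[:,:,::-1])
E
python3 - <<'E'
from h import *
import pickle
for n in("scene","side"):
    c=manip.camera(n);save(n+"0",c["img"]);pickle.dump(c,open(n+"0.pkl","wb"))
    print(n,c["K"][0],-c["extrinsics"][:3,:3].T@c["extrinsics"][:3,3])
print(manip.observe())
E
```

```text
scene [537.18085605   0.         320.81812373] [1.1368403  0.28142465 1.23581174]
side [459.69940781   0.         318.54600893] [ 0.54258336 -0.8280632   0.71816845]
{'time_s': 0.1, 'q': array([-1.26080399e+00,  4.87013757e-02,  9.77580535e-02,  1.62197608e+00,
       -3.17074101e-05,  1.44304014e+00]), 'dq': array([ 0.00170881, -0.00244045,  0.00392236,  0.00072137,  0.00014479,
       -0.00142293]), 'joint_efforts': array([ 2.35183215e-03, -3.39849436e+01,  3.20936179e+01,  1.57942995e-02,
       -1.60139302e-04, -5.18725329e-06]), 'eef_pos': array([ 0.22238236, -0.47497811,  0.23022313]), 'tcp_rot': array([-3.06458107e+00, -6.81678381e-01,  3.52813178e-04]), 'force': array([ 0.19320103,  0.60946125, -0.55249126]), 'ft_torque': array([-0.00053943, -0.05646025,  0.01891037]), 'grip_force': 0.0, 'finger_gap': 0.08574620141214367}
```

View pics/scene0.png

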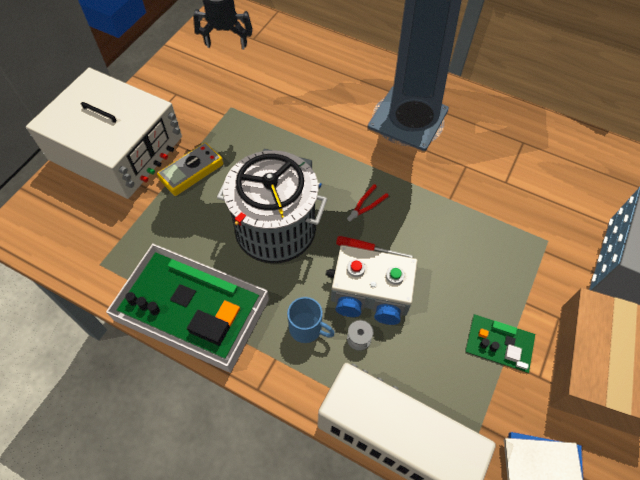

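View pics/side0.png

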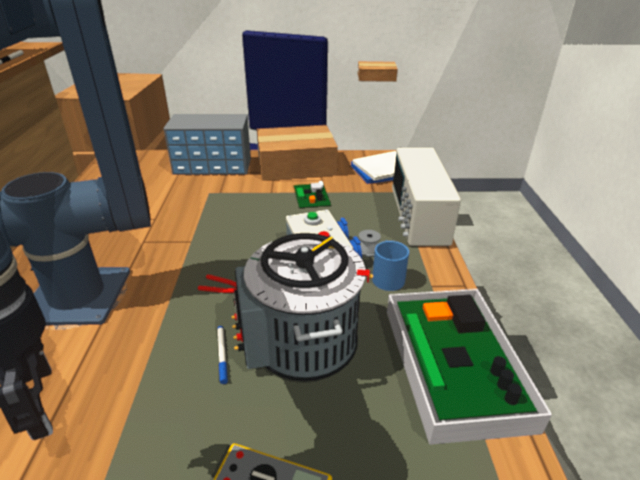

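The scene view shows the hub near (270,179), yellow pointer tip near (282,215), red tab near (240,217), red button (356,266) and green button (396,274). In the side view the hub is near (305,257), the tab (365,273) and the green button (313,215).

```bash
cat >> h.py <<'E'
def blobs(im,lo,hi,box,n=3):
    h=cv2.cvtColor(im,cv2.COLOR_RGB2HSV);m=cv2.inRange(h,lo,hi)
    b=np.zeros_like(m);x0,y0,x1,y1=box;b[y0:y1,x0:x1]=255;m&=b
    k,l,s,ce=cv2.connectedComponentsWithStats(m)
    o=sorted(range(1,k),key=lambda i:-s[i,4])[:n]
    return [(s[i].tolist(),ce[i].round(1).tolist()) for i in o],l,o
E
python3 - <<'E'
from h import *
import pickle
S,D=[pickle.load(open(n+"0.pkl","rb")) for n in("scene","side")]
Y=((20,120,120),(34,255,255));G=((50,100,60),(85,255,255));Rd=((0,170,120),(6,255,255))
def p(t,c,col,box):
    r,l,o=blobs(c["img"],*col,box);print(t,r);return r,l,o
p("S yel",S,Y,(225,150,320,230));p("D yel",D,Y,(250,225,370,290))
p("S tab",S,Rd,(222,200,262,230));p("D tab",D,Rd,(345,260,380,285))
g1=p("S grn",S,G,(380,260,415,290));g2=p("D grn",D,G,(290,205,330,225))
p("S red",S,Rd,(340,255,370,280));p("D red",D,Rd,(300,225,345,245))
p("S zero",S,G,(215,140,330,235));p("D zero",D,G,(240,230,370,310))
print(cross(S,g1[0][0][1],D,g2[0][0][1]))
a=cv2.resize(S["img"][140:240,210:340],None,fx=5,fy=5,interpolation=cv2.INTER_CUBIC)
b=cv2.resize(D["img"][225:325,230:380],None,fx=5,fy=5,interpolation=cv2.INTER_CUBIC)
save("Sz",a);save("Dz",b)
E
```

```text
S yel [([271, 185, 10, 22, 69], [275.7, 195.3]), ([279, 209, 5, 9, 27], [281.0, 212.6]), ([236, 222, 1, 1, 1], [236.0, 222.0])]
D yel [([312, 237, 21, 14, 78], [322.0, 243.2]), ([330, 247, 1, 1, 1], [330.0, 247.0])]
S tab [([235, 213, 11, 9, 60], [239.8, 217.0])]
D tab [([357, 269, 13, 12, 78], [364.1, 272.8])]
S grn [([390, 268, 11, 11, 96], [395.3, 272.9])]
D grn [([308, 212, 9, 7, 58], [311.9, 215.0]), ([299, 205, 31, 3, 56], [310.7, 205.6])]
S red [([351, 261, 11, 10, 84], [356.0, 265.4])]
D red [([319, 232, 10, 5, 35], [323.8, 233.7])]
S zero []
D zero []
(array([0.55313568, 0.18804668, 0.10156076]), np.float64(0.00022233715598019412))
```

View pics/Sz.png

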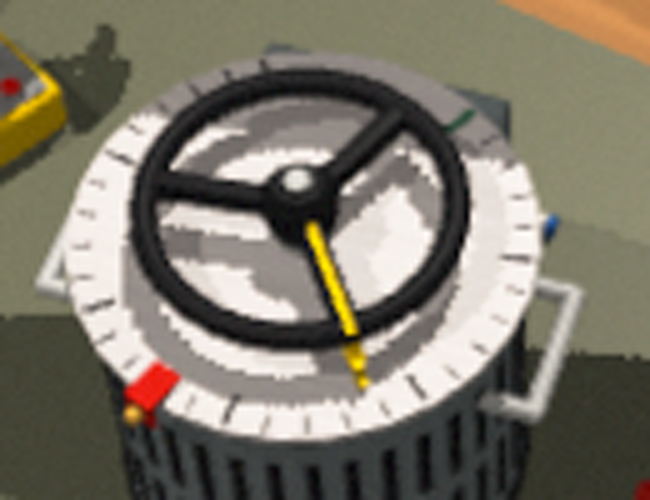

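View pics/Dz.png

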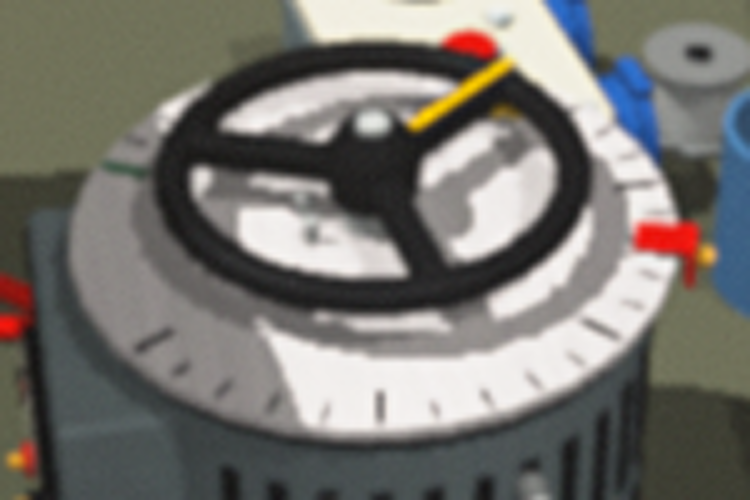

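The zoomed crops give hub caps at scene (269.6,176.0) and side (304.6,249.4), pointer tip at scene (282.6,216.6), tab middle at scene (240.3,216.5) and side (363,272.8), and zero tick at scene (301.6,164.2) and side (254.4,258.6).

Run:
```python
from h import *
import pickle
S,D=[pickle.load(open(n+"0.pkl","rb")) for n in("scene","side")]
hub,e=cross(S,(269.6,176),D,(304.6,249.4));print("hub",hub,e, onplane(S,269.6,176,.238),onplane(D,304.6,249.4,.238))
def a(n,p): d=p-hub;print(n,p.round(4),"r",np.hypot(*d[:2]).round(4),"ang",np.degrees(np.arctan2(d[1],d[0])).round(1))
a("tip",onplane(S,282.6,216.6,.201))
a("spokeS",onplane(S,210+348/5,140+325/5,.228));a("spokeD",onplane(D,230+508/5,225+66/5,.228))
a("tabS",onplane(S,240.3,216.5,.201));a("tabD",onplane(D,363.5,272.8,.201))
a("zeroS",onplane(S,301.6,164.2,.196));a("zeroD",onplane(D,254.4,258.6,.196))
a("greenS",onplane(S,395.3,272.9,.102));a("redS",onplane(S,356,265.4,.102))
print(cross(S,(356,265.4),D,(323.8,232.7)))
for n,u,v in(("scr1",340,241),("scr2",410,257),("cut",352,216),("cut2",378,190)): a(n,onplane(S,u,v,.01))
```

```text
hub [ 0.53533147 -0.15545606  0.23863283] 0.0025534731948950473 [ 0.53352531 -0.15560105  0.238     ] [ 0.53644182 -0.15564968  0.238     ]
tip [ 0.5954 -0.0876  0.201 ] r 0.0906 ang 48.5
spokeS [ 0.5861 -0.0993  0.228 ] r 0.0757 ang 47.9
spokeD [ 0.5875 -0.1057  0.228 ] r 0.0721 ang 43.6
tabS [ 0.6407 -0.1722  0.201 ] r 0.1067 ang -9.0
tabD [ 0.6425 -0.178   0.201 ] r 0.1095 ang -11.9
zeroS [ 0.4407 -0.1239  0.196 ] r 0.0998 ang 161.6
zeroD [ 0.4408 -0.1256  0.196 ] r 0.0992 ang 162.5
greenS [0.5532 0.1881 0.102 ] r 0.344 ang 87.0
redS [0.5793 0.098  0.102 ] r 0.2572 ang 80.2
(array([0.58104484, 0.09855953, 0.10560219]), np.float64(8.701970877569792e-05))
scr1 [0.4894 0.0145 0.01  ] r 0.1761 ang 105.1
scr2 [0.4459 0.1955 0.01  ] r 0.3622 ang 104.3
cut [0.4048 0.008  0.01  ] r 0.2092 ang 128.6
cut2 [0.2936 0.0339 0.01  ] r 0.3071 ang 141.9
```

```bash
python3 -m pendant '[[0,[2,2,5],0],[0,[5,5,8],0],[0,[9,8,8],0],[0,[12.5,11,8],0],[0,[16,14,8],0],[0,[19.5,17,8],0],[0,[23,20,8],0],[0,[26,23,8],0]]' 20 && python3 -m pendant '[[0,[3,2.7,0],0],[0,[6,5.4,0],0],[0,[9.3,8,0],0],[0,[9.3,8,0],0],[0,[9.3,8,0],0]]'
python3 - <<'E'
from h import *
import pickle
s=manip.observe();c=manip.camera("wrist");save("w1",c["img"]);pickle.dump((s,c),open("w1.pkl","wb"))
print(s["eef_pos"],c["K"],c["tool_from_camera"].round(3))
E
```

```text
time_s: 0.9
eef_pos: [0.4839, -0.2438, 0.3105]
tcp_rot: [-3.066, -0.683, 0.001]
force: [-0.1, -1.7, 0.2]
finger_gap: -0.0001
grip_force: 0.0
time_s: 1.4
eef_pos: [0.5757, -0.1647, 0.3099]
tcp_rot: [-3.065, -0.685, 0.004]
force: [-0.7, 0.2, 0.0]
finger_gap: -0.0
grip_force: 0.0
[ 0.57574687 -0.16467535  0.30990002] [[371.64829954   0.         323.69449888]
 [  0.         371.64829954 242.96758607]
 [  0.           0.           1.        ]] [[ 0.001 -0.953 -0.303  0.078]
 [ 1.     0.001  0.001  0.002]
 [-0.001 -0.303  0.953 -0.144]
 [ 0.     0.     0.     1.   ]]
```

View pics/w1.png

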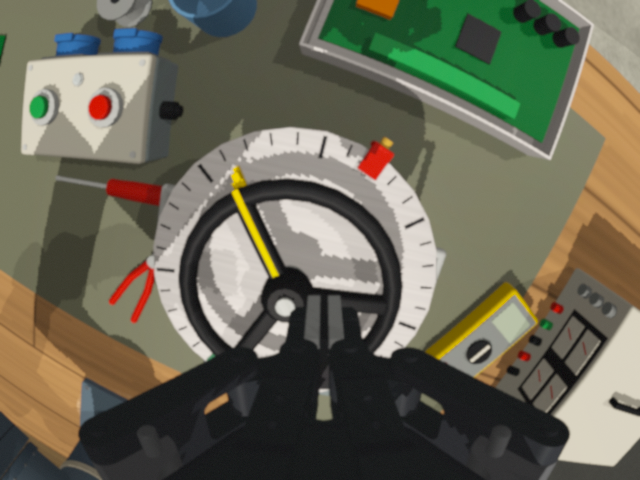

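The wrist view shows the hub cap at (286,307), pointer tip at (236,170), tab at (377,158), and the green button at (38,107). The shut fingertips are at about (325,297).

```bash
cat >> h.py <<'E'
def wpt(s,c,u,v,z):
    K=c["K"];p=np.array([(u-K[0,2]),(v-K[1,2])]);r=np.hypot(*p);t=r/K[0,0]
    d=np.r_[p/r*np.sin(t),np.cos(t)];T=c["tool_from_camera"];W=R.from_rotvec(s["tcp_rot"]).as_matrix()
    o=W@T[:3,3]+s["eef_pos"];d=W@T[:3,:3]@d;return o+d*(z-o[2])/d[2]
def ang(n,p,H): d=p[:2]-H[:2];print(n,p.round(4),"r",np.hypot(*d).round(4),"ang",np.degrees(np.arctan2(d[1],d[0])).round(1))
E
python3 - <<'E'
from h import *
import pickle
s,c=pickle.load(open("w1.pkl","rb"))
H=wpt(s,c,286,307,.238);print(H)
for n,u,v,z in(("tip",236,168,.203),("spk",241,196,.228),("tab",376,160,.201),("zero",215,355,.196),("spk2",382,300,.22),("G",38,107,.102),("R",100,107,.102)): ang(n,wpt(s,c,u,v,z),H)
E
```

```text
[ 0.5344321 -0.159184   0.238    ]
tip [ 0.5978 -0.09    0.203 ] r 0.0938 ang 47.5
spk [ 0.5877 -0.1041  0.228 ] r 0.0766 ang 46.0
tab [ 0.6429 -0.1747  0.201 ] r 0.1096 ang -8.1
zero [ 0.4407 -0.1269  0.196 ] r 0.0991 ang 161.0
spk2 [ 0.5589 -0.2205  0.22  ] r 0.066 ang -68.3
G [0.5536 0.1867 0.102 ] r 0.3464 ang 86.8
R [0.5807 0.0954 0.102 ] r 0.2588 ang 79.7
```

```bash
python3 -m pendant '[[0,[0,0,-4],0],[0,[0,0,-7],0],[0,[0,0,-8.5],0],[0,[0,0,-9.5],0],[0,[0,0,-10.2],0],[0,[0,0,-10.2],0]]'
python3 - <<'E'
import numpy as np
# circle offsets (cm) about H, relative to angle -13 start at r=42
H=np.array([53.5,-15.7])
for a in list(range(-5,165,5)): print(a,(H+4.2*np.array([np.cos(np.radians(a)),np.sin(np.radians(a))])).round(2),end="; ")
E
```

```text
time_s: 2.05
eef_pos: [0.575, -0.166, 0.2091]
tcp_rot: [-3.067, -0.68, 0.001]
force: [-0.8, 0.5, 0.1]
finger_gap: -0.0002
grip_force: 0.0
-5 [ 57.68 -16.07]; 0 [ 57.7 -15.7]; 5 [ 57.68 -15.33]; 10 [ 57.64 -14.97]; 15 [ 57.56 -14.61]; 20 [ 57.45 -14.26]; 25 [ 57.31 -13.93]; 30 [ 57.14 -13.6 ]; 35 [ 56.94 -13.29]; 40 [ 56.72 -13.  ]; 45 [ 56.47 -12.73]; 50 [ 56.2  -12.48]; 55 [ 55.91 -12.26]; 60 [ 55.6  -12.06]; 65 [ 55.27 -11.89]; 70 [ 54.94 -11.75]; 75 [ 54.59 -11.64]; 80 [ 54.23 -11.56]; 85 [ 53.87 -11.52]; 90 [ 53.5 -11.5]; 95 [ 53.13 -11.52]; 100 [ 52.77 -11.56]; 105 [ 52.41 -11.64]; 110 [ 52.06 -11.75]; 115 [ 51.73 -11.89]; 120 [ 51.4  -12.06]; 125 [ 51.09 -12.26]; 130 [ 50.8  -12.48]; 135 [ 50.53 -12.73]; 140 [ 50.28 -13.  ]; 145 [ 50.06 -13.29]; 150 [ 49.86 -13.6 ]; 155 [ 49.69 -13.93]; 160 [ 49.55 -14.26];
```

```bash
python3 -m pendant '[[0,[0.1,0.4,-0.2],0],[0,[0.1,0.8,-0.2],0],[0,[0.1,1.2,-0.2],0],[0,[0,1.5,-0.2],0],[0,[0,1.9,-0.2],0],[0,[-0.15,2.25,-0.2],0],[0,[-0.3,2.6,-0.2],0],[0,[-0.5,2.9,-0.2],0]]'
```

```text
time_s: 2.85
eef_pos: [0.5712, -0.1382, 0.2076]
tcp_rot: [3.062, 0.68, 0.001]
force: [2.0, -4.0, -1.2]
finger_gap: 0.0003
grip_force: 2.1
```

```bash
python3 -m pendant '[[0,[-0.15,0.3,0],0],[0,[-0.4,0.6,0],0],[0,[-0.65,0.85,0],0],[0,[-0.9,1.1,0],0],[0,[-1.2,1.35,0],0],[0,[-1.5,1.55,0],0],[0,[-1.85,1.7,0],0],[0,[-2.15,1.85,0],0]]' && python3 -m pendant '[[0,[-0.35,0.1,0],0],[0,[-0.7,0.2,0],0],[0,[-1.1,0.25,0],0],[0,[-1.45,0.25,0],0],[0,[-1.8,0.25,0],0],[0,[-2.2,0.2,0],0],[0,[-2.55,0.1,0],0],[0,[-2.9,0,0],0]]'
python3 - <<'E'
from h import *
import pickle
for n in("scene",):
    c=manip.camera(n);save(n+"1",cv2.resize(c["img"][130:250,200:350],None,fx=4,fy=4,interpolation=cv2.INTER_CUBIC))
E
```

```text
time_s: 3.65
eef_pos: [0.5492, -0.1176, 0.2074]
tcp_rot: [-3.066, -0.683, -0.002]
force: [4.7, -2.8, -1.2]
finger_gap: 0.0001
grip_force: 1.9
time_s: 4.45
eef_pos: [0.5204, -0.117, 0.2078]
tcp_rot: [-3.065, -0.683, -0.004]
force: [5.0, 0.6, 1.2]
finger_gap: -0.0003
grip_force: 2.1
```

View pics/scene1.png

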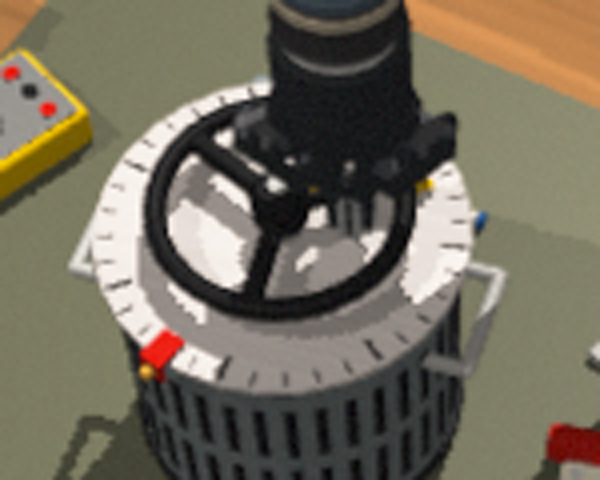

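The pointer tip shows at scene pixel (306,176), beside the finger; the wheel follows well. Continuing slowly toward the stop.

```bash
python3 -m pendant '[[0,[-0.3,-0.15,0],0],[0,[-0.65,-0.3,0],0],[0,[-0.95,-0.5,0],0],[0,[-1.1,-0.6,0],0],[0,[-1.25,-0.75,0],0],[0,[-1.25,-0.75,0],0]]'
python3 - <<'E'
from h import *
c=manip.camera("scene");r,_,_=blobs(c["img"],(20,120,120),(34,255,255),(280,140,330,200));print(r)
H=np.array([.535,-.157])
for b,ce in r:ang("tip",onplane(c,*ce,.203),H)
E
```

```text
time_s: 5.1
eef_pos: [0.5074, -0.1241, 0.2075]
tcp_rot: [-3.064, -0.683, -0.002]
force: [4.0, 4.5, 0.3]
finger_gap: 0.0
grip_force: 2.1
[([286, 166, 3, 2, 5], [287.2, 166.6])]
tip [ 0.4682 -0.1481  0.203 ] r 0.0674 ang 172.4
```

```bash
python3 -m pendant '[[0,[-0.13,-0.1,0],0],[0,[-0.27,-0.25,0],0],[0,[-0.27,-0.25,0],0]]';python3 -m pendant '[[0,[-0.13,-0.12,0],0],[0,[-0.13,-0.12,0],0]]'
```

```text
time_s: 5.45
eef_pos: [0.5065, -0.1253, 0.2076]
tcp_rot: [-3.061, -0.684, -0.009]
force: [7.3, 7.1, -0.4]
finger_gap: 0.0003
grip_force: 4.4
time_s: 5.65
eef_pos: [0.5064, -0.1255, 0.2077]
tcp_rot: [-3.059, -0.685, -0.014]
force: [10.1, 8.5, -0.0]
finger_gap: 0.0001
grip_force: 6.0
```

The force rose without movement, so the wheel is on its zero stop. Backing off, lifting, and moving over the green button.

```bash
python3 -m pendant '[[0,[0.6,0.4,0],0],[0,[1.2,0.8,0],0],[0,[1.2,0.8,0],0],[0,[1.2,0.8,3],0],[0,[1.2,0.8,7],0],[0,[1.2,0.8,10],0],[0,[1.2,0.8,10],0]]' && python3 -m pendant '[[0,[0.5,4,0],0],[0,[1,9,0],0],[0,[1.6,14,0],0],[0,[2.2,19,0],0],[0,[2.7,23,0],0],[0,[3.1,26,-2],0],[0,[3.1,26,-4],0],[0,[3.1,26,-4],0]]'
python3 - <<'E'
from h import *
import pickle
s=manip.observe();c=manip.camera("wrist");save("w2",c["img"]);pickle.dump((s,c),open("w2.pkl","wb"))
print(s["eef_pos"])
E
```

```text
time_s: 6.35
eef_pos: [0.5164, -0.1223, 0.3125]
tcp_rot: [3.062, 0.68, 0.009]
force: [-0.6, 0.3, 0.2]
finger_gap: 0.0004
grip_force: 0.0
time_s: 7.15
eef_pos: [0.5441, 0.1391, 0.2623]
tcp_rot: [3.066, 0.685, -0.015]
force: [-0.2, 0.1, -0.6]
finger_gap: -0.0002
grip_force: 0.0
[0.5441189  0.1390749  0.26230383]
```

View pics/w2.png

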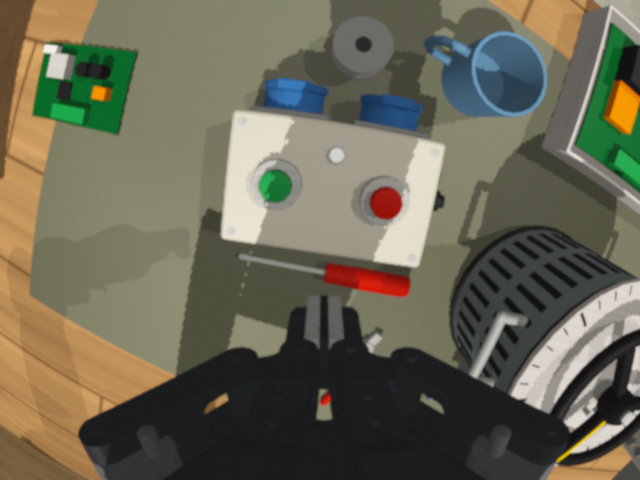

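The wrist view shows the green button at (275,186), red at (386,203), and the wheel at the right with its hub at about (615,400) and its yellow spoke at (565,456).

Run:
```python
from h import *
import pickle
s,c=pickle.load(open("w2.pkl","rb"))
for z in(.102,):print(wpt(s,c,275,186,z),wpt(s,c,386,203,z))
c=manip.camera("scene");H=np.array([.535,-.157])
for col in(((20,120,120),(34,255,255)),((50,100,40),(85,255,255))):
  r,l,o=blobs(c["img"],*col,(215,135,330,200));print(r)
  for (b,ce) in r: ang("y",onplane(c,*ce,.228),H);ang("yp",onplane(c,*ce,.200),H)
save("z2",cv2.resize(c["img"][140:240,210:340],None,fx=5,fy=5,interpolation=cv2.INTER_CUBIC))
```

```text
[0.55411867 0.18624892 0.102     ] [0.58071267 0.09621636 0.102     ]
[([215, 151, 8, 15, 56], [218.1, 159.0]), ([276, 161, 20, 15, 56], [285.1, 167.3]), ([297, 163, 3, 3, 4], [298.2, 163.8])]
y [ 0.5426 -0.292   0.228 ] r 0.1352 ang -86.8
yp [ 0.5261 -0.3079  0.2   ] r 0.1512 ang -93.4
y [ 0.4885 -0.141   0.228 ] r 0.0492 ang 161.0
yp [ 0.4705 -0.1527  0.2   ] r 0.0647 ang 176.2
y [ 0.4649 -0.119   0.228 ] r 0.0797 ang 151.6
yp [ 0.4462 -0.1302  0.2   ] r 0.0928 ang 163.2
[]
```

View pics/z2.png

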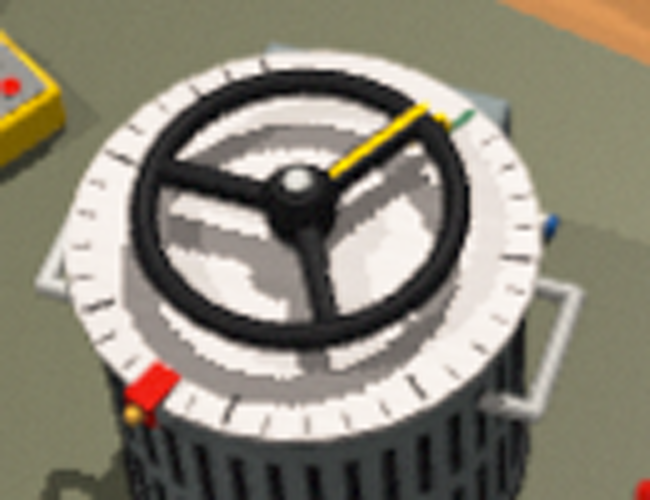

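The pointer stands against the green zero tick (tip at crop (440,120)). Now the button.

```bash
python3 -m pendant '[[0,[0.7,4.8,-5],0],[0,[0.7,4.8,-9],0],[0,[0.7,4.8,-13],0],[0,[0.7,4.8,-14.5],0],[0,[0.7,4.8,-15],0],[0,[0.7,4.8,-15],0],[0,[0.7,4.8,-15],0]]'
```

```text
time_s: 7.95
eef_pos: [0.5559, 0.1866, 0.121]
tcp_rot: [3.067, 0.681, 0.009]
force: [-0.2, 0.7, -0.6]
finger_gap: -0.0002
grip_force: 0.0
```

```bash
python3 -m pendant '[[0,[-0.15,0,-1],0],[0,[-0.15,0,-1.7],0],[0,[-0.15,0,-2.1],0],[0,[-0.15,0,-2.4],0],[0,[-0.15,0,-2.4],0]]'
```

```text
time_s: 8.45
eef_pos: [0.5539, 0.187, 0.0998]
tcp_rot: [3.066, 0.682, 0.011]
force: [-6.3, -1.0, 21.5]
finger_gap: -0.0001
grip_force: 10.3
```

Run:
```python
from h import *
import pickle
D=pickle.load(open("side0.pkl","rb"));c=manip.camera("side")
for k in(D,c):print(blobs(k["img"],(50,100,40),(85,255,255),(295,207,335,228))[0])
S=manip.camera("scene");print(blobs(S["img"],(50,100,40),(85,255,255),(380,258,415,290))[0])
print(manip.observe()["eef_pos"],manip.observe()["force"])
a=cv2.resize(c["img"][180:240,280:360],None,fx=5,fy=5,interpolation=cv2.INTER_CUBIC)
b=cv2.resize(S["img"][240:300,370:430],None,fx=5,fy=5,interpolation=cv2.INTER_CUBIC)
save("btn",np.hstack([a,b]))
```

```text
[([308, 212, 9, 7, 58], [311.9, 215.0]), ([300, 207, 6, 1, 6], [302.5, 207.0])]
[([308, 216, 9, 4, 16], [312.2, 217.9]), ([299, 207, 6, 1, 6], [301.5, 207.0])]
[([390, 274, 11, 5, 21], [395.2, 276.7])]
[0.55389028 0.18700127 0.09979944] [-5.88499668 -1.58808741 19.35900046]
```

View pics/btn.png

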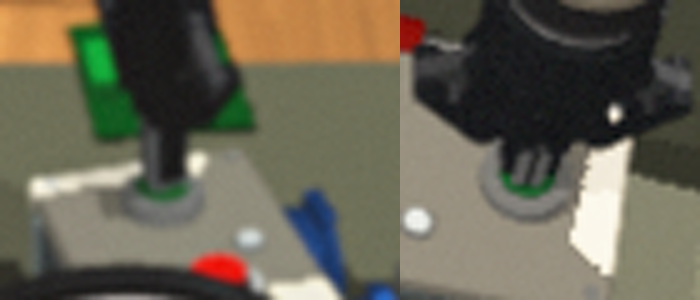

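Both crops show the fingertip centred on the green button, with only a thin green rim level with the collar. It is fully pressed (about 20 N). Lifting and returning to the wheel.

```bash
python3 -m pendant '[[0,[0,0,2],0],[0,[0,0,5],0],[0,[0,0,10],0],[0,[0,0,15],0],[0,[0,0,20],0],[0,[-0.3,-4,21],0],[0,[-0.7,-9,21],0],[0,[-1.1,-13,21],0]]' && python3 -m pendant '[[0,[-0.5,-5,0],0],[0,[-0.9,-10,0],0],[0,[-1.3,-15,0],0],[0,[-1.5,-17.3,0],0],[0,[-1.5,-17.3,0],0],[0,[-1.5,-17.3,0],0]]'
python3 - <<'E'
from h import *
s=manip.observe();c=manip.camera("wrist");save("w3",c["img"]);print(s["eef_pos"])
import pickle;pickle.dump((s,c),open("w3.pkl","wb"))
for lo,hi in(((20,120,120),(34,255,255)),((0,170,120),(6,255,255))): print(blobs(c["img"],lo,hi,(100,60,560,400),5)[0])
E
```

```text
time_s: 9.35
eef_pos: [0.5413, 0.0553, 0.3042]
tcp_rot: [3.065, 0.683, 0.003]
force: [0.4, -0.1, 0.5]
finger_gap: -0.0002
grip_force: 0.0
time_s: 9.95
eef_pos: [0.5258, -0.1163, 0.3029]
tcp_rot: [-3.066, -0.68, 0.001]
force: [0.5, 0.1, 0.2]
finger_gap: 0.0001
grip_force: 0.0
[ 0.52581492 -0.11631899  0.30290151]
[([467, 272, 93, 107, 981], [510.1, 323.0]), ([342, 285, 27, 23, 244], [355.3, 296.8]), ([474, 108, 9, 9, 52], [478.2, 111.8]), ([543, 324, 17, 17, 26], [552.3, 331.0]), ([528, 346, 9, 8, 10], [532.2, 349.1])]
[([140, 248, 56, 66, 959], [171.3, 276.8]), ([144, 160, 51, 21, 750], [168.4, 169.5]), ([454, 111, 32, 37, 636], [469.3, 129.0]), ([136, 63, 24, 25, 448], [147.4, 75.1]), ([206, 173, 13, 15, 123], [213.0, 181.4])]
```

View pics/w3.png

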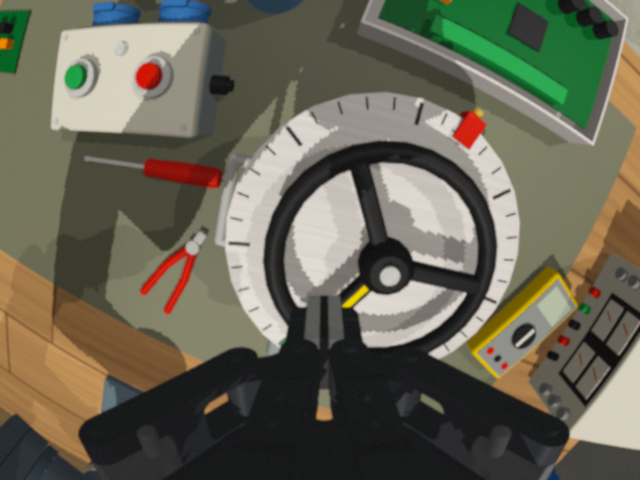

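Here the hub cap is at (389,276), the tab at (469,129), the far spoke's rim end at (362,167), and the finger is over the pocket between that spoke and the yellow one.

```bash
python3 - <<'E'
from h import *
import pickle
s,c=pickle.load(open("w3.pkl","rb"))
H=wpt(s,c,389,276,.238);print(H);H0=np.array([.5345,-.157])
for h in(H,H0):
  ang("tab",wpt(s,c,469.3,129,.201),h);ang("spoke",wpt(s,c,363,172,.224),h)
for a in range(100,-120,-5): print(a,(100*H0+4.2*np.array([np.cos(np.radians(a)),np.sin(np.radians(a))])).round(2),end="; ")
E
python3 -m pendant '[[0,[0,0,-4],0],[0,[0,0,-7],0],[0,[0,0,-8.5],0],[0,[0,0,-9.4],0],[0,[0,0,-9.4],0]]'
```

```text
[ 0.53469178 -0.15883827  0.238     ]
tab [ 0.6427 -0.174   0.201 ] r 0.1091 ang -8.0
spoke [ 0.5836 -0.1178  0.224 ] r 0.0639 ang 40.0
tab [ 0.6427 -0.174   0.201 ] r 0.1096 ang -8.9
spoke [ 0.5836 -0.1178  0.224 ] r 0.0629 ang 38.6
100 [ 52.72 -11.56]; 95 [ 53.08 -11.52]; 90 [ 53.45 -11.5 ]; 85 [ 53.82 -11.52]; 80 [ 54.18 -11.56]; 75 [ 54.54 -11.64]; 70 [ 54.89 -11.75]; 65 [ 55.22 -11.89]; 60 [ 55.55 -12.06]; 55 [ 55.86 -12.26]; 50 [ 56.15 -12.48]; 45 [ 56.42 -12.73]; 40 [ 56.67 -13.  ]; 35 [ 56.89 -13.29]; 30 [ 57.09 -13.6 ]; 25 [ 57.26 -13.93]; 20 [ 57.4  -14.26]; 15 [ 57.51 -14.61]; 10 [ 57.59 -14.97]; 5 [ 57.63 -15.33]; 0 [ 57.65 -15.7 ]; -5 [ 57.63 -16.07]; -10 [ 57.59 -16.43]; -15 [ 57.51 -16.79]; -20 [ 57.4  -17.14]; -25 [ 57.26 -17.47]; -30 [ 57.09 -17.8 ]; -35 [ 56.89 -18.11]; -40 [ 56.67 -18.4 ]; -45 [ 56.42 -18.67]; -50 [ 56.15 -18.92]; -55 [ 55.86 -19.14]; -60 [ 55.55 -19.34]; -65 [ 55.22 -19.51]; -70 [ 54.89 -19.65]; -75 [ 54.54 -19.76]; -80 [ 54.18 -19.84]; -85 [ 53.82 -19.88]; -90 [ 53.45 -19.9 ]; -95 [ 53.08 -19.88]; -100 [ 52.72 -19.84]; -105 [ 52.36 -19.76]; -110 [ 52.01 -19.65]; -115 [ 51.68 -19.51]; time_s: 10.5
eef_pos: [0.5255, -0.1146, 0.208]
tcp_rot: [-3.064, -0.685, 0.003]
force: [0.9, -0.6, 0.6]
finger_gap: -0.0002
grip_force: 0.0
```

```bash
python3 -m pendant '[[0,[0.5,0.05,0],0],[0,[0.9,0.05,0],0],[0,[1.25,0.05,0],0],[0,[1.6,0,0],0],[0,[2,-0.1,0],0],[0,[2.3,-0.2,0],0],[0,[2.65,-0.35,0],0],[0,[3,-0.5,0],0]]' && python3 -m pendant '[[0,[0.3,-0.2,0],0],[0,[0.6,-0.45,0],0],[0,[0.85,-0.7,0],0],[0,[1.1,-0.95,0],0],[0,[1.3,-1.25,0],0],[0,[1.5,-1.55,0],0],[0,[1.7,-1.9,0],0],[0,[1.85,-2.2,0],0]]'
```

```text
time_s: 11.3
eef_pos: [0.555, -0.1208, 0.2089]
tcp_rot: [-3.065, -0.682, 0.004]
force: [-3.9, 1.9, 1.2]
finger_gap: -0.0002
grip_force: 1.9
time_s: 12.1
eef_pos: [0.5748, -0.1422, 0.2085]
tcp_rot: [-3.064, -0.683, -0.0]
force: [-2.0, 4.8, -0.8]
finger_gap: -0.0002
grip_force: 1.9
```

```bash
python3 -m pendant '[[0,[0.1,-0.35,0],0],[0,[0.2,-0.7,0],0],[0,[0.25,-1.1,0],0],[0,[0.25,-1.45,0],0],[0,[0.25,-1.8,0],0],[0,[0.2,-2.2,0],0],[0,[0.1,-2.55,0],0],[0,[0,-2.9,0],0]]' && python3 -m pendant '[[0,[-0.15,-0.3,0],0],[0,[-0.3,-0.65,0],0],[0,[-0.5,-0.95,0],0],[0,[-0.75,-1.25,0],0],[0,[-1,-1.5,0],0],[0,[-1.25,-1.75,0],0],[0,[-1.4,-1.85,0],0],[0,[-1.4,-1.85,0],0]]'
cat >> h.py <<'E'
def look():
    H=np.array([.5345,-.157]);s=manip.observe()
    for n in("scene","side"):
        c=manip.camera(n);m=[proj(c,[H[0]+.12*np.cos(t),H[1]+.12*np.sin(t),.21]) for t in np.linspace(0,6.28,60)]
        m=np.array(m).astype(int);bx=(*m.min(0),*m.max(0));print(n,bx)
        for col,l in(((20,120,120),(34,255,255)),"yel"),(((0,170,120),(6,255,255)),"red"):
            for b,ce in blobs(c["img"],*col,bx,4)[0]:
                if b[4]<6: continue
                print(l,b);[ang(f"  z{z}",onplane(c,*ce,z),H) for z in(.201,.228)]
E
python3 -c "from h import *;look()"
```

```text
time_s: 12.9
eef_pos: [0.5749, -0.1725, 0.2095]
tcp_rot: [3.066, 0.682, 0.002]
force: [0.8, 4.1, -0.3]
finger_gap: 0.0005
grip_force: 1.8
time_s: 13.7
eef_pos: [0.5607, -0.1913, 0.2098]
tcp_rot: [3.066, 0.681, 0.001]
force: [2.1, 3.2, 1.0]
finger_gap: -0.0001
grip_force: 1.5
scene (np.int64(218), np.int64(143), np.int64(320), np.int64(227))
yel [270, 185, 7, 23, 56]
  z0.201 [ 0.5534 -0.1368  0.201 ] r 0.0277 ang 46.9
  z0.228 [ 0.5687 -0.1258  0.228 ] r 0.0462 ang 42.4
yel [275, 210, 5, 9, 25]
  z0.201 [ 0.5939 -0.103   0.201 ] r 0.0803 ang 42.3
  z0.228 [ 0.608  -0.0929  0.228 ] r 0.0975 ang 41.1
yel [218, 154, 3, 9, 17]
  z0.201 [ 0.5223 -0.3082  0.201 ] r 0.1517 ang -94.6
  z0.228 [ 0.5383 -0.2928  0.228 ] r 0.1359 ang -88.4
red [235, 213, 11, 9, 54]
  z0.201 [ 0.6419 -0.1725  0.201 ] r 0.1085 ang -8.2
  z0.228 [ 0.6548 -0.1607  0.228 ] r 0.1203 ang -1.8
side (np.int64(237), np.int64(226), np.int64(369), np.int64(307))
red [357, 270, 12, 12, 70]
  z0.201 [ 0.6429 -0.1788  0.201 ] r 0.1106 ang -11.4
  z0.228 [ 0.6377 -0.2127  0.228 ] r 0.1173 ang -28.4
```

```bash
python3 -m pendant '[[0,[-0.15,-0.15,0],0],[0,[-0.45,-0.35,0],0],[0,[-0.8,-0.5,0],0],[0,[-1.1,-0.65,0],0],[0,[-1.45,-0.75,0],0],[0,[-1.8,-0.85,0],0],[0,[-2.1,-0.9,0],0],[0,[-2.1,-0.9,0],0]]'
python3 -c "from h import *;look()"
```

```text
time_s: 14.6
eef_pos: [0.5394, -0.2006, 0.2096]
tcp_rot: [3.065, 0.681, 0.0]
force: [3.8, 0.6, 0.9]
finger_gap: 0.0
grip_force: 1.5
scene (np.int64(218), np.int64(143), np.int64(320), np.int64(227))
yel [256, 185, 11, 22, 59]
  z0.201 [ 0.5708 -0.1599  0.201 ] r 0.0364 ang -4.6
  z0.228 [ 0.5855 -0.1484  0.228 ] r 0.0518 ang 9.5
yel [254, 209, 6, 9, 29]
  z0.201 [ 0.6137 -0.1465  0.201 ] r 0.0799 ang 7.5
  z0.228 [ 0.6274 -0.1353  0.228 ] r 0.0953 ang 13.1
yel [218, 154, 4, 9, 25]
  z0.201 [ 0.5231 -0.3065  0.201 ] r 0.15 ang -94.4
  z0.228 [ 0.5391 -0.2912  0.228 ] r 0.1343 ang -88.0
red [235, 213, 11, 9, 55]
  z0.201 [ 0.6419 -0.1725  0.201 ] r 0.1085 ang -8.2
  z0.228 [ 0.6548 -0.1607  0.228 ] r 0.1203 ang -1.8
side (np.int64(237), np.int64(226), np.int64(369), np.int64(307))
yel [330, 250, 18, 4, 54]
  z0.201 [ 0.6004 -0.1113  0.201 ] r 0.0802 ang 34.7
  z0.228 [ 0.5974 -0.1487  0.228 ] r 0.0634 ang 7.5
yel [348, 256, 6, 8, 30]
  z0.201 [ 0.6222 -0.1376  0.201 ] r 0.0898 ang 12.5
  z0.228 [ 0.6181 -0.1737  0.228 ] r 0.0852 ang -11.3
red [357, 270, 12, 11, 70]
  z0.201 [ 0.643  -0.1786  0.201 ] r 0.1106 ang -11.2
  z0.228 [ 0.6377 -0.2125  0.228 ] r 0.1172 ang -28.2
red [322, 232, 7, 5, 27]
  z0.201 [ 0.5773 -0.0502  0.201 ] r 0.1151 ang 68.2
  z0.228 [ 0.5755 -0.0908  0.228 ] r 0.0779 ang 58.2
```

```bash
python3 -m pendant '[[0,[-0.2,0,0],0],[0,[-0.4,0,0],0],[0,[-0.6,0,0],0],[0,[-0.8,0,0],0],[0,[-0.8,0,0],0]]'
python3 - <<'E'
from h import *
look()
S=manip.camera("scene")["img"][180:230,215:295];D=manip.camera("side")["img"][235:295,310:390]
f=lambda a,h:cv2.resize(a,(480,h),interpolation=cv2.INTER_CUBIC)
save("n1",np.vstack([f(S,300),f(D,300)]))
E
```

```text
time_s: 15.2
eef_pos: [0.5311, -0.1999, 0.2093]
tcp_rot: [3.066, 0.682, -0.001]
force: [4.1, 0.7, 1.3]
finger_gap: 0.0001
grip_force: 1.5
scene (np.int64(218), np.int64(143), np.int64(320), np.int64(227))
yel [250, 185, 16, 19, 37]
  z0.201 [ 0.569  -0.1708  0.201 ] r 0.0371 ang -21.8
  z0.228 [ 0.5838 -0.159   0.228 ] r 0.0493 ang -2.3
yel [218, 154, 5, 10, 30]
  z0.201 [ 0.5241 -0.305   0.201 ] r 0.1484 ang -94.0
  z0.228 [ 0.54   -0.2897  0.228 ] r 0.1329 ang -87.6
yel [247, 206, 6, 9, 28]
  z0.201 [ 0.6148 -0.1645  0.201 ] r 0.0807 ang -5.4
  z0.228 [ 0.6284 -0.1529  0.228 ] r 0.094 ang 2.5
red [235, 213, 11, 9, 55]
  z0.201 [ 0.6419 -0.1725  0.201 ] r 0.1085 ang -8.2
  z0.228 [ 0.6548 -0.1607  0.228 ] r 0.1203 ang -1.8
side (np.int64(237), np.int64(226), np.int64(369), np.int64(307))
yel [348, 261, 7, 8, 45]
  z0.201 [ 0.621  -0.1548  0.201 ] r 0.0865 ang 1.4
  z0.228 [ 0.6169 -0.19    0.228 ] r 0.0888 ang -21.8
yel [326, 255, 23, 2, 38]
  z0.201 [ 0.5953 -0.1249  0.201 ] r 0.0687 ang 27.9
  z0.228 [ 0.5925 -0.1616  0.228 ] r 0.0582 ang -4.5
red [357, 270, 12, 11, 70]
  z0.201 [ 0.643  -0.1786  0.201 ] r 0.1106 ang -11.2
  z0.228 [ 0.6377 -0.2125  0.228 ] r 0.1172 ang -28.2
red [319, 232, 10, 5, 35]
  z0.201 [ 0.5753 -0.0498  0.201 ] r 0.1147 ang 69.2
  z0.228 [ 0.5736 -0.0904  0.228 ] r 0.0772 ang 59.6
```

```bash
python3 -m pendant '[[0,[-0.12,0.01,0],0],[0,[-0.24,0.03,0],0],[0,[-0.35,0.05,0],0],[0,[-0.35,0.05,0],0],[0,[-0.35,0.05,0],0]]'
python3 -c "from h import *;look()" | grep -v "^red"
```

```text
time_s: 15.9
eef_pos: [0.5279, -0.1992, 0.2093]
tcp_rot: [-3.067, -0.682, 0.001]
force: [4.2, 0.6, 0.9]
finger_gap: 0.0001
grip_force: 1.5
scene (np.int64(218), np.int64(143), np.int64(320), np.int64(227))
yel [247, 185, 18, 18, 35]
  z0.201 [ 0.5701 -0.1753  0.201 ] r 0.04 ang -27.2
  z0.228 [ 0.5849 -0.1634  0.228 ] r 0.0508 ang -7.2
yel [218, 154, 5, 10, 26]
  z0.201 [ 0.5235 -0.3054  0.201 ] r 0.1488 ang -94.2
  z0.228 [ 0.5395 -0.2901  0.228 ] r 0.1332 ang -87.8
yel [245, 205, 6, 8, 25]
  z0.201 [ 0.6142 -0.1714  0.201 ] r 0.081 ang -10.2
  z0.228 [ 0.6278 -0.1596  0.228 ] r 0.0933 ang -1.6
  z0.201 [ 0.6422 -0.1726  0.201 ] r 0.1088 ang -8.2
  z0.228 [ 0.6551 -0.1607  0.228 ] r 0.1207 ang -1.8
side (np.int64(237), np.int64(226), np.int64(369), np.int64(307))
yel [347, 263, 8, 9, 51]
  z0.201 [ 0.6196 -0.1626  0.201 ] r 0.0853 ang -3.8
  z0.228 [ 0.6156 -0.1974  0.228 ] r 0.0906 ang -26.5
yel [323, 256, 25, 3, 47]
  z0.201 [ 0.5935 -0.129   0.201 ] r 0.0653 ang 25.4
  z0.228 [ 0.5909 -0.1655  0.228 ] r 0.057 ang -8.6
  z0.201 [ 0.643  -0.1786  0.201 ] r 0.1106 ang -11.2
  z0.228 [ 0.6377 -0.2125  0.228 ] r 0.1172 ang -28.2
  z0.201 [ 0.5751 -0.0494  0.201 ] r 0.115 ang 69.3
  z0.228 [ 0.5734 -0.0901  0.228 ] r 0.0774 ang 59.8
```

```bash
python3 -m pendant '[[0,[0.4,-0.05,0],0],[0,[0.8,-0.05,0],0],[0,[0.8,-0.05,0],0],[0,[0.8,-0.05,3],0],[0,[0.8,-0.05,7],0],[0,[0.8,-0.05,10],0],[0,[0.8,-0.05,10],0],[0,[0.8,-0.05,10],0]]'
python3 - <<'E'
from h import *
look()
s=manip.observe();c=manip.camera("wrist");print("wrist",s["eef_pos"])
for col in(((20,120,120),(34,255,255)),((0,170,120),(6,255,255))):
  for b,ce in blobs(c["img"],*col,(100,40,560,340),8)[0]:
    if b[4]<20: continue
    print(b,ce);[ang(f"  z{z}",wpt(s,c,*ce,z),np.array([.5345,-.1575])) for z in(.201,.228)]
E
```

```text
time_s: 16.8
eef_pos: [0.5362, -0.1999, 0.3099]
tcp_rot: [3.066, 0.682, 0.001]
force: [-0.1, -0.5, -0.3]
finger_gap: -0.0
grip_force: 0.0
scene (np.int64(218), np.int64(143), np.int64(320), np.int64(227))
yel [247, 184, 19, 19, 54]
  z0.201 [ 0.564  -0.1741  0.201 ] r 0.0341 ang -30.1
  z0.228 [ 0.5789 -0.1622  0.228 ] r 0.0447 ang -6.7
yel [245, 205, 6, 8, 26]
  z0.201 [ 0.6146 -0.1711  0.201 ] r 0.0814 ang -10.0
  z0.228 [ 0.6283 -0.1593  0.228 ] r 0.0938 ang -1.4
yel [218, 154, 4, 8, 24]
  z0.201 [ 0.5221 -0.3066  0.201 ] r 0.1501 ang -94.7
  z0.228 [ 0.5382 -0.2913  0.228 ] r 0.1343 ang -88.4
red [236, 213, 10, 9, 52]
  z0.201 [ 0.6414 -0.1723  0.201 ] r 0.108 ang -8.1
  z0.228 [ 0.6543 -0.1604  0.228 ] r 0.1199 ang -1.6
side (np.int64(237), np.int64(226), np.int64(369), np.int64(307))
yel [314, 255, 35, 4, 75]
  z0.201 [ 0.5833 -0.1289  0.201 ] r 0.0563 ang 30.0
  z0.228 [ 0.5812 -0.1654  0.228 ] r 0.0474 ang -10.2
yel [347, 263, 8, 9, 52]
  z0.201 [ 0.6198 -0.1626  0.201 ] r 0.0855 ang -3.8
  z0.228 [ 0.6158 -0.1974  0.228 ] r 0.0908 ang -26.4
red [357, 270, 12, 11, 70]
  z0.20
[... 1022 characters left out ...]
] [114.5, 247.6]
  z0.201 [ 0.46   -0.0529  0.201 ] r 0.1285 ang 125.5
  z0.228 [ 0.4759 -0.0653  0.228 ] r 0.1092 ang 122.5
[116, 243, 21, 50, 341] [126.9, 269.3]
  z0.201 [ 0.447  -0.0684  0.201 ] r 0.1249 ang 134.5
  z0.228 [ 0.4643 -0.0792  0.228 ] r 0.1052 ang 131.9
[521, 326, 8, 8, 44] [525.0, 329.3]
  z0.201 [ 0.5375 -0.3955  0.201 ] r 0.238 ang -89.3
  z0.228 [ 0.545 -0.371  0.228] r 0.2138 ang -87.2
[554, 273, 6, 9, 36] [557.2, 277.2]
  z0.201 [ 0.591  -0.3946  0.201 ] r 0.2438 ang -76.6
  z0.228 [ 0.5928 -0.3702  0.228 ] r 0.2206 ang -74.7
[437, 334, 7, 6, 32] [440.2, 336.4]
  z0.201 [ 0.5023 -0.3225  0.201 ] r 0.1681 ang -101.0
  z0.228 [ 0.5136 -0.3059  0.228 ] r 0.1498 ang -98.0
```

The wrist view puts the pointer at −7.9° and the tab at −8.9°. That is about 1.6 mm apart, with the robot clear, so I am handing in.

```bash
python3 -c "from bench import manip;print(manip.hand_in())"
```

```text
the job is handed in; nothing more can be done
None
```

The job is handed in, with no verdict returned: the wheel was wound back to its zero stop, the green button was pressed fully, and the pointer was then brought to about 1.6 mm (1°) from the middle of the red tab by the last wrist view, with the arm clear.

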